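# Line up the tins and hold the display rail drawn out

## Robot

A 6-joint arm with a two-finger parallel gripper is mounted at the origin on a cart in front of the work surface, level with it; the furniture and walls round the work are solid. World frame = base frame: x ahead of the robot, y to its left, z up, the work surface at z = 0. Lengths are in m, angles in rad, forces in N, time in s.
With the tool pointing down it reaches from about 0.225 to 0.875 m from the base axis. Payload 3.4 kg.
Tool frame: the origin (TCP) lies on the front face of the gripper's body, between the roots of the fingers; the fingertips stand 73 mm ahead of it and the grasp point (between the pads) lies manip.pinch_z ahead of it (manip.pinch_z is the distance from the TCP to the grasp point, in m); z points along the fingers, y is the direction in which the jaws open and shut (so a half turn about z gives the same grasp; the last joint's range is limited). The gripper opens to 85 mm and grips with 20 to 120 N. Pads are 22 mm wide; open, the fingers measure 114 mm over their backs; the gripper's body (76 mm by 85 mm) begins 54 mm behind the grasp point. The pads swing forward as they close: fully open they stand 13 mm farther back than shut.
Start: joints at [-1.432, 0.276, 1.505, -0, 1.361, -0.121], TCP at [0.148, -0.556, 0.304] pointing down, gripper open.
Joint ranges: [-2.89, 2.89], [-0.75, 2.08], [0.22, 2.7], [-1.18, 4.32], [0.11, 2.71], [-2.7, 2.7]. Speed limits (rad/s): [2.57, 2.57, 3.14, 3.14, 3.14, 3.14].

## Interface

Orientations are given as a rotation vector (axis times angle).
In Python, from cell import manip gives the robot as it stands.
- The arm moves only by the tool drive_tool, never from a script. Its argument "plan" is a list of rows, each a list of 5 numbers: the shift along the tool's x, y, z in mm, then the turn about the tool's z in degrees, then the closure, from 0 (fully open) to 1 (shut). A call has 1 to 20 rows; each row shifts and turns the pose as measured when the row begins, along the tool's axes as they then stand; what a row does not reach is not made up. A row lasts 1/12 s, in which the tool goes at most 41.7 mm and 7.16 degrees, less where a joint would pass 70% of its speed; a pose out of reach is approached as far as the arm can. A call with a gripper value outside its range is refused whole. The fingers move at their own pace and stop on an object; "force" is the grip in N (left out, the last holds). Time passes only in rows, so rows that do not move let the fingers close. It gives the time, the measured TCP pose, the force and the opening at its end, in the units of the state.
- manip.sense(): the state, without advancing time (a new reading comes with each control period).
- manip.get_image(name): name is "scene" or "side" or "wrist"; returns a dict with "pixels" (384x512x3 uint8, red, green, blue), "fx", "fy", "cx", "cy" (pixels), "R" (3x3) and "t" (3): a world point X has camera coordinates R X + t. Camera axes: x right, y down, z forward; pixel columns grow to the right and rows downward; lengths in m; the calibration is good to about 2 mm. A picture is of the moment at which its call begins. There is no depth.
- manip.close_job(): hands the job in, once; it reports no verdict.
The state is a dict: "time_s": time; "joint_pos": joint angles; "joint_vel": joint speeds; "effort": joint torques, N m; "ee_pos": TCP position; "orientation": TCP orientation; "wrist_force": force on the tool from outside, world axes, zero at the start; "wrist_torque": the same for the moment, N m; "grip_width": opening from 0.0 (shut) to 1.0 (fully open).
Only numpy, scipy, OpenCV 4.12 (cv2) and the standard library are available. Lean on these libraries where they do the work, as an engineer would, in place of code of your own. Each camera call takes 0.05 s, during which the arm holds its last target.

## Task

Nudge the two strayed open tins forward so that all three stand upright in one even row, each centred on its own round pad. Then squeeze in the button in the grip of the telescoping guard rail and pull the rail out in front of them, past its first stop and fully to the second. It springs back when let go, so finish while still gripping it and holding it fully out; leave the other things on the table alone.

Things in the scene. Friction and masses are not known exactly. Their poses are not given: they have to be found in the camera images.
- guard_rail: Telescoping guard rail fixed to the table (place and yaw vary). Origin on the table under the rail axis, at the mouth of the aluminium outer tube (26 mm thick, 150 mm long, at +y, on black saddles); z up. The axis runs along y, 45 mm up; the rail draws out towards -y (robot's right). +x points away from the robot, to a plywood strip (1 mm, no obstacle) with pads at x = 105, y = -80, 25, 130 mm.
- grip (a point): Centre of the black pull grip at the rail's free end, 45 mm up; axes as guard_rail; at home x = 0, y = -47 mm in its frame. Waist 30 mm thick along x, 46 mm long along y, 52 mm high, between two end flanges (46 mm along x, 60 mm high). Button and waist together are 36 mm wide along x, 30 mm squeezed: fingers from above, closing along x on both long sides, press the button.
- button_face (a point): Middle of the outer face of the release button, a square aluminium plate (34 x 34 mm) on the grip's side facing the robot (-x), standing out 6 mm. While it is out, a hook behind a steel keeper locks the rail at home.
- release_button (a joint): Travel of the release button: 0 = out, 0.006 m = fully in (towards +x). Its spring takes 2.4 N to start and about 5 N fully in, and pushes it out again. The catch is clear from about 0.0047 m; it must be in while the rail leaves home, and may stay in.
- thin_section (a joint): How far the thin section, which carries the grip, is drawn out of the thick one: 0 = home, 0.065 m = its stop, the FIRST stop of the rail. A spring pulls it home with 2.4 N rising to 4 N, so it comes out first.
- thick_section (a joint): How far the thick section is drawn out of the outer tube: 0 = home, 0.065 m = its stop, the SECOND stop of the rail (grip moved 130 mm in all). A spring pulls it home with 6 N rising to 8.4 N, so it follows when the pull goes on past the first stop. Both sections spring back if let go.
- pad0 (a point): Centre of round dark pad 0 (72 mm across, flush, nearest the drawn-out end, the robot’s right); the three lie in a straight row, 105 mm apart, 105 mm behind the rail.
- pad1 (a point): Centre of round dark pad 1 (72 mm across, flush, the middle one); the three lie in a straight row, 105 mm apart, 105 mm behind the rail.
- pad2 (a point): Centre of round dark pad 2 (72 mm across, flush, the robot’s left); the three lie in a straight row, 105 mm apart, 105 mm behind the rail.
- tin0_centre (a point): Centre (half-way up) of a round, open-topped plain grey tin with a flat bottom, 60 mm across and 45 mm high, wall about 4 mm, about 0.12 kg, loose on the table. One of the three tins (any of them) already stands on its pad; the other two have strayed 25 to 50 mm back from theirs, away from the robot (guard_rail's +x), and up to 12 mm sideways.
- tin1_centre (a point): Centre (half-way up) of a round, open-topped plain grey tin with a flat bottom, 60 mm across and 45 mm high, wall about 4 mm, about 0.12 kg, loose on the table. One of the three tins (any of them) already stands on its pad; the other two have strayed 25 to 50 mm back from theirs, away from the robot (guard_rail's +x), and up to 12 mm sideways.
- tin2_centre (a point): Centre (half-way up) of a round, open-topped plain grey tin with a flat bottom, 60 mm across and 45 mm high, wall about 4 mm, about 0.12 kg, loose on the table. One of the three tins (any of them) already stands on its pad; the other two have strayed 25 to 50 mm back from theirs, away from the robot (guard_rail's +x), and up to 12 mm sideways.
- tape: Bystander: yellow tape measure, 66x76x34 mm; origin at the centre of its underside. Leave it alone.
- bed_knob: Bystander: round brown wooden bed knob, 58 mm across, 61 mm high; origin at the centre of its underside. Leave it alone.
- spare_cap: Bystander: white and black wheel-hub cap, 100 mm across, 63 mm high; origin at the centre of its underside. Leave it alone.
- oiler: Bystander: red oil can with a thin spout, 70 mm across, 150 mm high; origin at the centre of its underside. Leave it alone.
Things that resemble listed ones, but are neither listed nor needed, are in the scene too. What is shaped like the part that bears tin2_centre but green is not meant.

How it is judged:
On the way, in this order (a step that is already met when the one before it is completed fails the run):
1. all three tins stand in the row on their pads, the rail still home (((horizontal distance between tin0_centre and pad0 below 0.012 m and angle between tin0_centre's own z axis and vertical below 0.15 rad and height (world z) of tin0_centre below 0.027 m) or (horizontal distance between tin1_centre and pad0 below 0.012 m and angle between tin1_centre's own z axis and vertical below 0.15 rad and height (world z) of tin1_centre below 0.027 m) or (horizontal distance between tin2_centre and pad0 below 0.012 m and angle between tin2_centre's own z axis and vertical below 0.15 rad and height (world z) of tin2_centre below 0.027 m)) and ((horizontal distance between tin0_centre and pad1 below 0.012 m and angle between tin0_centre's own z axis and vertical below 0.15 rad and height (world z) of tin0_centre below 0.027 m) or (horizontal distance between tin1_centre and pad1 below 0.012 m and angle between tin1_centre's own z axis and vertical below 0.15 rad and height (world z) of tin1_centre below 0.027 m) or (horizontal distance between tin2_centre and pad1 below 0.012 m and angle between tin2_centre's own z axis and vertical below 0.15 rad and height (world z) of tin2_centre below 0.027 m)) and ((horizontal distance between tin0_centre and pad2 below 0.012 m and angle between tin0_centre's own z axis and vertical below 0.15 rad and height (world z) of tin0_centre below 0.027 m) or (horizontal distance between tin1_centre and pad2 below 0.012 m and angle between tin1_centre's own z axis and vertical below 0.15 rad and height (world z) of tin1_centre below 0.027 m) or (horizontal distance between tin2_centre and pad2 below 0.012 m and angle between tin2_centre's own z axis and vertical below 0.15 rad and height (world z) of tin2_centre below 0.027 m)) and value of joint each of thin_section, thick_section below 0.01 m and value of joint release_button below 0.003 m), for 0.2 s.
2. the release button is squeezed in with the rail still home (value of joint release_button above 0.0047 m and value of joint thin_section below 0.01 m), for 0.1 s.
3. the rail is drawn past the first stop to the second (value of joint each of thin_section, thick_section above 0.06 m), for 0.2 s.
At the end, for the whole second after the job is handed in: The gripper still holds the rail's grip (over 2 N); both sections are within 5 mm of their stops (each over 0.060 m of 0.065 m); every pad has a tin standing on the table, upright within 0.15 rad, its centre within 12 mm of the pad's centre (all of step 3 and ((horizontal distance between tin0_centre and pad0 below 0.012 m and angle between tin0_centre's own z axis and vertical below 0.15 rad and height (world z) of tin0_centre below 0.027 m) or (horizontal distance between tin1_centre and pad0 below 0.012 m and angle between tin1_centre's own z axis and vertical below 0.15 rad and height (world z) of tin1_centre below 0.027 m) or (horizontal distance between tin2_centre and pad0 below 0.012 m and angle between tin2_centre's own z axis and vertical below 0.15 rad and height (world z) of tin2_centre below 0.027 m)) and ((horizontal distance between tin0_centre and pad1 below 0.012 m and angle between tin0_centre's own z axis and vertical below 0.15 rad and height (world z) of tin0_centre below 0.027 m) or (horizontal distance between tin1_centre and pad1 below 0.012 m and angle between tin1_centre's own z axis and vertical below 0.15 rad and height (world z) of tin1_centre below 0.027 m) or (horizontal distance between tin2_centre and pad1 below 0.012 m and angle between tin2_centre's own z axis and vertical below 0.15 rad and height (world z) of tin2_centre below 0.027 m)) and ((horizontal distance between tin0_centre and pad2 below 0.012 m and angle between tin0_centre's own z axis and vertical below 0.15 rad and height (world z) of tin0_centre below 0.027 m) or (horizontal distance between tin1_centre and pad2 below 0.012 m and angle between tin1_centre's own z axis and vertical below 0.15 rad and height (world z) of tin1_centre below 0.027 m) or (horizontal distance between tin2_centre and pad2 below 0.012 m and angle between tin2_centre's own z axis and vertical below 0.15 rad and height (world z) of tin2_centre below 0.027 m)) and contact force between the fingers and thin_section above 2 N); the arm keeps its last pose, push and grip.
It fails at once if a tin is tipped over (angle between any of tin0_centre, tin1_centre, tin2_centre's own z axis and vertical above 0.6 rad).
It fails at once if a bystander is pushed more than 20 mm (distance of any of tape, bed_knob, spare_cap, oiler from where it was at the start of the episode above 0.02 m).
It also fails if it takes over 48 s, if anything falls off the work surface, if the arm or the gripper's body presses on something with over 40 N, if the wrist force passes 120 N, or if a joint passes its speed limit or range.

## Working session

There is one attempt and no reset: what is moved stays moved. The work goes in short steps, Python scripts to look and compute and a tool call to move; the robot and the scene stay as the last step left them, time stands still between calls to the robot, and variables do not carry over. Pictures are saved under pics/ and viewed, and the job is handed in when it is done.

Besides the shell and the picture viewer there is one more tool, called after "Emit:" as a command line: name --pt "numbers of a row" for each row, then --argument value for the rest. drive_tool: Moves the arm, as the interface text tells. Its arguments: {"type":"object","properties":{"plan":{"type":"array"},"force":{"type":"number"}},"required":["plan"]}

```bash
ls; mkdir -p pics; python3 - <<'E'
from cell import manip
import cv2
for n in("scene","side","wrist"):
    g=manip.get_image(n); cv2.imwrite(f"pics/a_{n}.png",g["pixels"][:,:,::-1]); print(n,g["fx"],g["cx"],g["cy"],g["R"],g["t"])
print(manip.sense(),manip.pinch_z)
E
```

```text
pics
scene 480.23350536418843 250.12649911258637 194.57861433521225 [[ 0.57375737 -0.81897839  0.00876783]
 [-0.5016378  -0.3598579  -0.7866777 ]
 [ 0.64742722  0.44696385 -0.61730164]] [-0.40946445  0.3112672   1.42335791]
side 447.0708765846992 251.26541479191914 195.23294603570994 [[ 0.99580989 -0.08807307 -0.02461313]
 [-0.05532864 -0.36596472 -0.92898255]
 [ 0.07281081  0.92645181 -0.36930424]] [-0.57120774  0.03990718  1.61003293]
wrist 325.6072182693152 255.08435398642538 192.19679911267542 [[ 2.57669711e-01 -9.66232877e-01 -5.89739552e-04]
 [-9.19221437e-01 -2.45320930e-01  3.07976607e-01]
 [-2.97721799e-01 -7.88141422e-02 -9.51393747e-01]] [-0.5746412  -0.04096647  0.37964621]
{'time_s': 0.15, 'joint_pos': array([-1.43199254e+00,  2.76456385e-01,  1.50584971e+00, -5.42880726e-05,
        1.36071957e+00, -1.21008699e-01]), 'joint_vel': array([ 0.00012312, -0.00040604, -0.00311468,  0.00048175,  0.00054481,
       -0.0003909 ]), 'effort': array([ 6.57195396e-04, -4.17145872e+01, -2.46032435e+01, -2.31600934e-04,
        7.65315344e-03,  3.84831409e-06]), 'ee_pos': array([ 0.14764972, -0.55540611,  0.30323162]), 'orientation': array([-3.11369901e+00, -4.06797725e-01,  1.03365359e-04]), 'wrist_force': array([ 0.25903579, -0.23371538, -0.20860239]), 'wrist_torque': array([-0.04803739,  0.03503468, -0.05007703]), 'grip_width': 0.9999355797418124} 0.0539
```

View pics/a_scene.png

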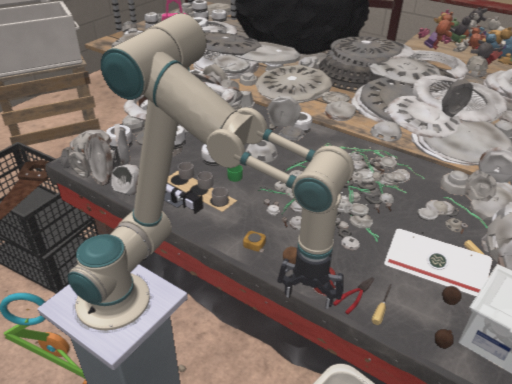

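View pics/a_side.png

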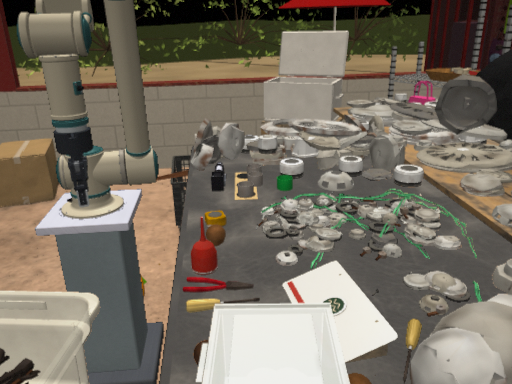

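View pics/a_wrist.png

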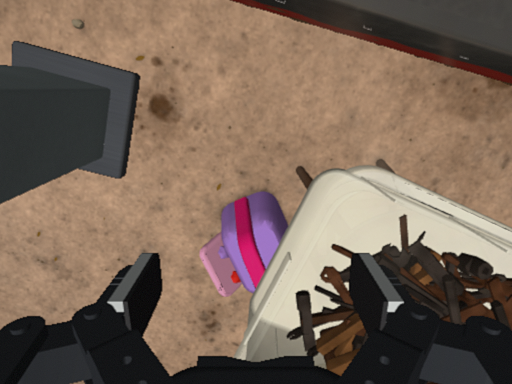

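The rail and the three grey tins sit near scene (205,190) and side (245,185). A green lookalike tin is at scene (235,172) and side (285,182). Next I'll enlarge both views.

```bash
cat > h.py <<'E'
from cell import manip
import cv2,numpy as np
def shot(n,f,x0=0,y0=0,w=512,h=384,s=1):
    g=manip.get_image(n); im=g["pixels"][:,:,::-1][y0:y0+h,x0:x0+w]
    cv2.imwrite("pics/"+f,cv2.resize(im,None,fx=s,fy=s,interpolation=cv2.INTER_CUBIC)); return g
def ray(g,u,v,z):
    R,t=np.array(g["R"]),np.array(g["t"]); c=-R.T@t
    d=R.T@np.array([(u-g["cx"])/g["fx"],(v-g["cy"])/g["fy"],1]); return c+d*(z-c[2])/d[2]
def proj(g,X):
    p=np.array(g["R"])@np.array(X)+np.array(g["t"]); return np.array([g["fx"]*p[0]/p[2]+g["cx"],g["fy"]*p[1]/p[2]+g["cy"]])
E
python3 - <<'E'
from h import *
g=shot("scene","b1.png",150,145,110,80,7)
g=shot("side","b2.png",200,145,110,70,7)
E
```

```text
(no output)
```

View pics/b1.png

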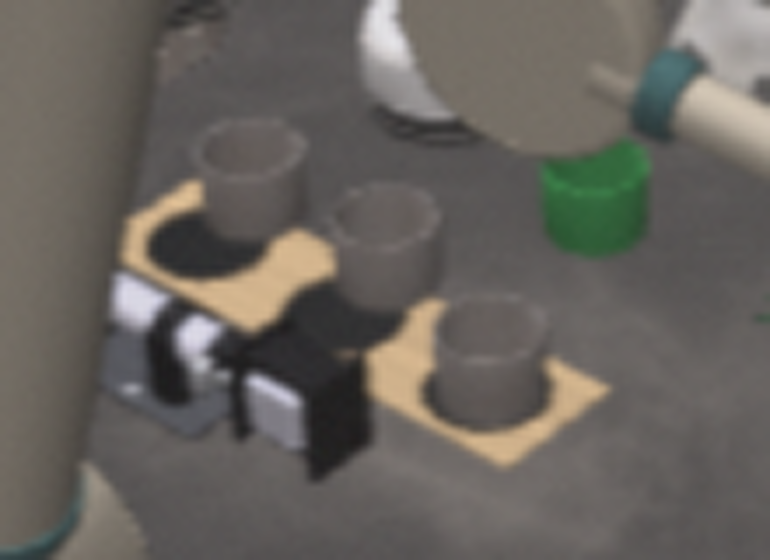

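View pics/b2.png

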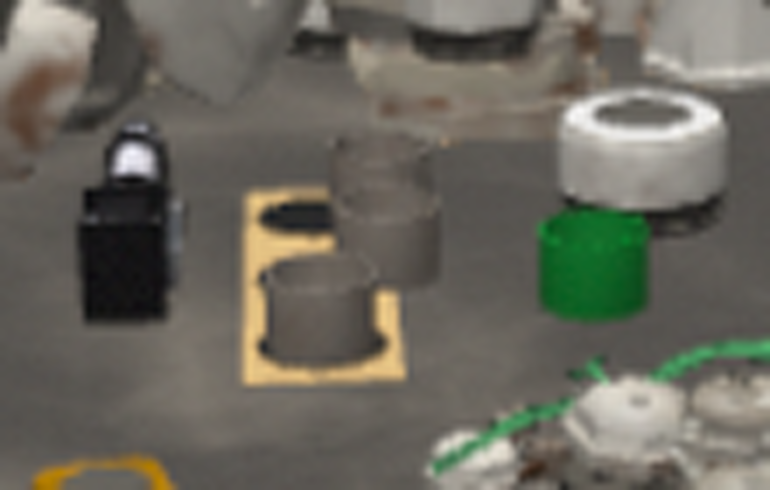

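```bash
python3 - <<'E'
from h import *
G={n:manip.get_image(n) for n in("scene","side")}
o={"scene":(150,145),"side":(200,145)}
def P(l,n,u,v,z): print(l,n,ray(G[n],u/7+o[n][0],v/7+o[n][1],z).round(4))
for l,n,u,v in [("t0","scene",490,326),("t0","side",318,270),("t1","scene",385,217),("t1","side",388,203),("t2","scene",250,150),("t2","side",382,155)]: P(l,n,u,v,.045)
P("pad2","scene",208,243,0)
P("strip near right corner","scene",505,467,0);P("strip far right corner","scene",610,388,0)
P("strip near right","side",243,385,0);P("strip far right","side",405,380,0);P("strip near left","side",245,190,0)
P("strip left corner","scene",127,235,0)
P("strip left far corner","scene",197,180,0)
P("grip end top, near","side",85,212,.075);P("grip end top, far","side",168,212,.075)
P("button","scene",275,412,.045)
E
```

```text
t0 scene [0.5546 0.0243 0.045 ]
t0 side [0.5555 0.0292 0.045 ]
t1 scene [0.5981 0.1308 0.045 ]
t1 side [0.6029 0.132  0.045 ]
t2 scene [0.6037 0.2331 0.045 ]
t2 side [0.6078 0.2189 0.045 ]
pad2 scene [0.5674 0.2371 0.    ]
strip near right corner scene [ 0.5098 -0.0187  0.    ]
strip far right corner scene [ 0.5943 -0.0243  0.    ]
strip near right side [ 0.5115 -0.0159  0.    ]
strip far right side [ 0.5959 -0.0215  0.    ]
strip near left side [0.5298 0.301  0.    ]
strip left corner scene [0.5465 0.2794 0.    ]
strip left far corner scene [0.6099 0.2833 0.    ]
grip end top, near side [0.434  0.0562 0.075 ]
grip end top, far side [0.478  0.0491 0.075 ]
button scene [0.4346 0.0691 0.045 ]
```

```bash
cat >> h.py <<'E'
from scipy.spatial.transform import Rotation as Rn
def togo(goal,yaw=None):
    s=manip.sense(); R=Rn.from_rotvec(s["orientation"]).as_matrix()
    d=R.T@(np.array(goal)-s["ee_pos"])*1000
    print("pos",s["ee_pos"].round(4),"toolx",R[:,0].round(3),"tooly",R[:,1].round(3),"z",R[:,2].round(3),"W",s["grip_width"].round(3),"F",s["wrist_force"].round(1),"t",s["time_s"])
    print("togo mm tool",d.round(1))
    if yaw is not None:
        c=np.array([np.cos(yaw),np.sin(yaw),0]); 
        for sg in(1,-1):
            a=R.T@(sg*c); print("turn deg (tool y->%+d jaw dir)"%sg,np.degrees(np.arctan2(-a[0],a[1])).round(2))
E
python3 - <<'E'
from h import *
togo([.45,.12,.33],-.07)
g=manip.get_image("wrist"); c=-np.array(g["R"]).T@g["t"];s=manip.sense()
R=Rn.from_rotvec(s["orientation"]).as_matrix()
print("cam in tool",R.T@(c-s["ee_pos"]), R.T@np.array(g["R"]).T)
E
```

```text
Traceback (most recent call last):
  File "h.py", line 15, in togo
    print("pos",s["ee_pos"].round(4),"toolx",R[:,0].round(3),"tooly",R[:,1].round(3),"z",R[:,2].round(3),"W",s["grip_width"].round(3),"F",s["wrist_force"].round(1),"t",s["time_s"])
                                                                                                             ^^^^^^^^^^^^^^^^^^^^^
AttributeError: 'float' object has no attribute 'round'
```

```bash
sed -i 's/s\["grip_width"\].round(3)/round(s["grip_width"],3)/' h.py
python3 - <<'E'
from h import *
togo([.45,.12,.33],-.07)
g=manip.get_image("wrist"); c=-np.array(g["R"]).T@g["t"];s=manip.sense()
R=Rn.from_rotvec(s["orientation"]).as_matrix()
print("cam in tool",R.T@(c-s["ee_pos"]), R.T@np.array(g["R"]).T)
E
```

```text
pos [ 0.1477 -0.5557  0.3037] toolx [0.966 0.257 0.   ] tooly [ 0.257 -0.966 -0.   ] z [-0.  0. -1.] W 1.003 F [ 0.1 -0.3  1. ] t 0.35
togo mm tool [ 465.7 -575.4  -26. ]
turn deg (tool y->+1 jaw dir) -71.11
turn deg (tool y->-1 jaw dir) 108.89
cam in tool [ 7.84123555e-02  1.04451892e-05 -7.02533051e-02] [[ 8.28651246e-04 -9.51343301e-01 -3.08131849e-01]
 [ 9.99999275e-01  5.19240250e-04  1.08614190e-03]
 [-8.73299364e-04 -3.08132525e-01  9.51343042e-01]]
```

Emit:
drive_tool --pt "25.5 -31.5 -1.5 0 0" --pt "25.5 -31.5 -1.5 0 0" --pt "25.5 -31.5 -1.5 0 0" --pt "25.5 -31.5 -1.5 0 0" --pt "25.5 -31.5 -1.5 0 0" --pt "25.5 -31.5 -1.5 0 0" --pt "25.5 -31.5 -1.5 0 0" --pt "25.5 -31.5 -1.5 0 0" --pt "25.5 -31.5 -1.5 0 0" --pt "25.5 -31.5 -1.5 0 0" --pt "25.5 -31.5 -1.5 0 0" --pt "25.5 -31.5 -1.5 0 0" --pt "25.5 -31.5 -1.5 0 0" --pt "25.5 -31.5 -1.5 0 0" --pt "25.5 -31.5 -1.5 0 0" --pt "25.5 -31.5 -1.5 0 0" --pt "25.5 -31.5 -1.5 0 0" --pt "25.5 -31.5 -1.5 0 0"

```text
time_s: 1.9
ee_pos: [0.4514, 0.1211, 0.3301]
orientation: [3.107, 0.381, 0.019]
wrist_force: [0.2, -0.8, -0.6]
grip_width: 1.001
```

Emit:
drive_tool --pt "0 0 0 -7.1 0" --pt "0 0 0 -7.1 0" --pt "0 0 0 -7.1 0" --pt "0 0 0 -7.1 0" --pt "0 0 0 -7.1 0" --pt "0 0 0 -7.1 0" --pt "0 0 0 -7.1 0" --pt "0 0 0 -7.1 0" --pt "0 0 0 -7.1 0" --pt "0 0 0 -7.1 0"

```text
time_s: 2.73
ee_pos: [0.4546, 0.1331, 0.3303]
orientation: [2.289, 2.13, 0.014]
wrist_force: [0.2, 0.4, -0.5]
grip_width: 1.0
```

```bash
python3 - <<'E'
from h import *
togo([.53,.16,.33],-.07)
g=shot("wrist","c.png",s=1.5)
np.savez("pics/c.npz",**g)
E
```

```text
pos [0.4546 0.1331 0.3303] toolx [ 0.072  0.997 -0.004] tooly [ 0.997 -0.072  0.017] z [ 0.017 -0.005 -1.   ] W 1.0 F [ 0.2  0.4 -0.5] t 2.7333
togo mm tool [32.3 73.3  1.5]
turn deg (tool y->+1 jaw dir) -0.11
turn deg (tool y->-1 jaw dir) 179.89
```

View pics/c.png

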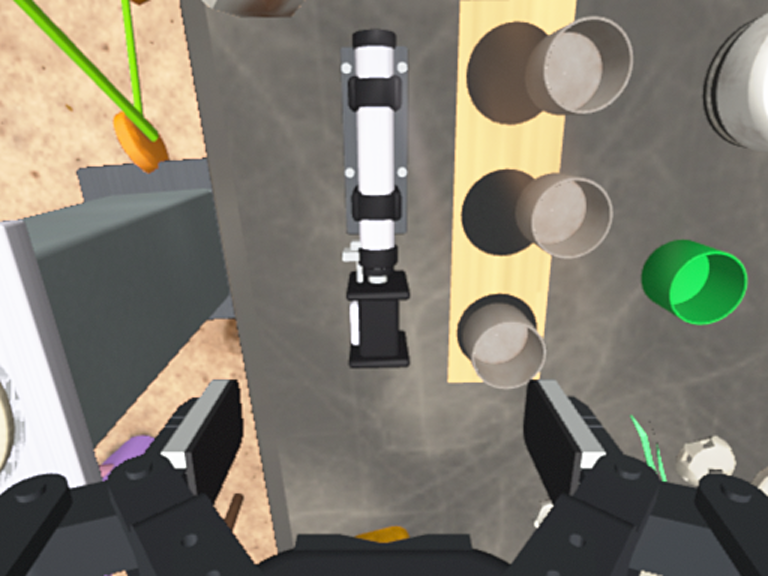

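```bash
python3 - <<'E'
from h import *
g=dict(np.load("pics/c.npz"))
Q=lambda u,v,z:ray(g,u/1.5,v/1.5,z)
for l,u,v,z in [("pad2",516,73,.001),("pad1",505,212,.001),("pad0",497,332,.001),("t2 rim",579,65,.045),("t1 rim",564,217,.045),("t0 rim",508,345,.045),("t2 fl",565,73,.004),("t1fl",553,212,.004),("t0 fl",500,338,.004),
 ("flange home top mid",378,275,.075),("flange free top mid",379,342,.075),("flange free L",348,365,.075),("fl free R",409,365,.075),("grip mid",378,322,.071),("button out face",351,325,.045),("tube far end",374,34,.058),("stripNR",448,381,.001)]:
    print(l,Q(u,v,z).round(4))
for sz,l in[(97,"")]: pass
p0,p1,p2=[Q(u,v,.001) for u,v in[(497,332),(505,212),(516,73)]]
print(np.linalg.norm(p1-p0),np.linalg.norm(p2-p1),np.degrees(np.arctan2((p2-p0)[0],(p2-p0)[1])))
E
```

```text
pad2 [0.5687 0.2435 0.001 ]
pad1 [0.5612 0.1386 0.001 ]
pad0 [0.5549 0.0318 0.001 ]
t2 rim [0.5989 0.242  0.045 ]
t1 rim [0.5934 0.1398 0.045 ]
t0 rim [0.5531 0.0396 0.045 ]
t2 fl [0.6048 0.2407 0.004 ]
t1fl [0.5998 0.1363 0.004 ]
t0 fl [0.5568 0.0271 0.004 ]
flange home top mid [0.4541 0.1148 0.075 ]
flange free top mid [0.451 0.064 0.075]
flange free L [0.4269 0.0473 0.075 ]
fl free R [0.4718 0.0437 0.075 ]
grip mid [0.4514 0.078  0.071 ]
button out face [0.4295 0.0666 0.045 ]
tube far end [0.463  0.2679 0.058 ]
stripNR [ 0.5098 -0.0138  0.001 ]
0.10705559572179474 0.10511004078081146 3.7516867447459754
```

Emit:
drive_tool --pt "10 25 0 0 0" --pt "10 25 0 0 0" --pt "5 15 0 0 0" --pt "0 0 0 0 0" --pt "0 0 0 0 0"

```text
time_s: 3.2
ee_pos: [0.5219, 0.154, 0.3316]
orientation: [2.297, 2.121, 0.013]
wrist_force: [0.0, 0.0, -0.3]
grip_width: 0.999
```

```bash
cat >> h.py <<'E'
def overlay(g,f,gp,tins,s=1.5):
    im=cv2.resize(g["pixels"][:,:,::-1],None,fx=s,fy=s,interpolation=cv2.INTER_CUBIC).copy()
    c,sn=np.cos(gp[2]),np.sin(gp[2]); W=lambda x,y,z:(gp[0]+c*x-sn*y,gp[1]+sn*x+c*y,z)
    def poly(pts,col): 
        cv2.polylines(im,[np.array([(proj(g,p)*s+ (s-1)/2)*16 for p in pts]).astype(np.int32)],True,col,1,cv2.LINE_AA,4)
    a=np.linspace(0,2*np.pi,40)
    for y in(-.08,.025,.13): poly([W(.105+.036*np.cos(t),y+.036*np.sin(t),.001) for t in a],(0,0,255))
    for y0,y1 in((-.0775,-.0705),(-.0235,-.0165)): poly([W(x,y,.075) for x,y in((-.023,y0),(.023,y0),(.023,y1),(-.023,y1))],(255,255,0))
    for X in tins:
        poly([(X[0]+.03*np.cos(t),X[1]+.03*np.sin(t),.045) for t in a],(0,255,0)); poly([(X[0]+.03*np.cos(t),X[1]+.03*np.sin(t),.0) for t in a],(255,0,0))
    cv2.imwrite("pics/"+f,im)
    print("pads",[np.round(W(.105,y,0)[:2],4) for y in(-.08,.025,.13)],"grip",np.round(W(0,-.047,0)[:2],4))
E
python3 - <<'E'
from h import *
togo([.53,.16,.33],-.0654)
g=manip.get_image("wrist"); np.savez("pics/d.npz",**g)
p1=np.array([.5612,.1386]);y=-.0654;c,s=np.cos(y),np.sin(y)
o=p1-[c*.105-s*.025,s*.105+c*.025]
print(o)
overlay(g,"d.png",(*o,y),[(.555,.033),(.597,.138),(.602,.241)])
E
```

```text
pos [0.5219 0.154  0.3316] toolx [ 0.08   0.997 -0.004] tooly [ 0.997 -0.079  0.017] z [ 0.016 -0.005 -1.   ] W 0.999 F [ 0.   0.  -0.3] t 3.2
togo mm tool [6.7 7.6 1.7]
turn deg (tool y->+1 jaw dir) -0.81
turn deg (tool y->-1 jaw dir) 179.19
[0.45479064 0.12051555]
pads [array([0.5543, 0.0338]), array([0.5612, 0.1386]), array([0.5681, 0.2434])] grip [0.4517 0.0736]
```

View pics/d.png

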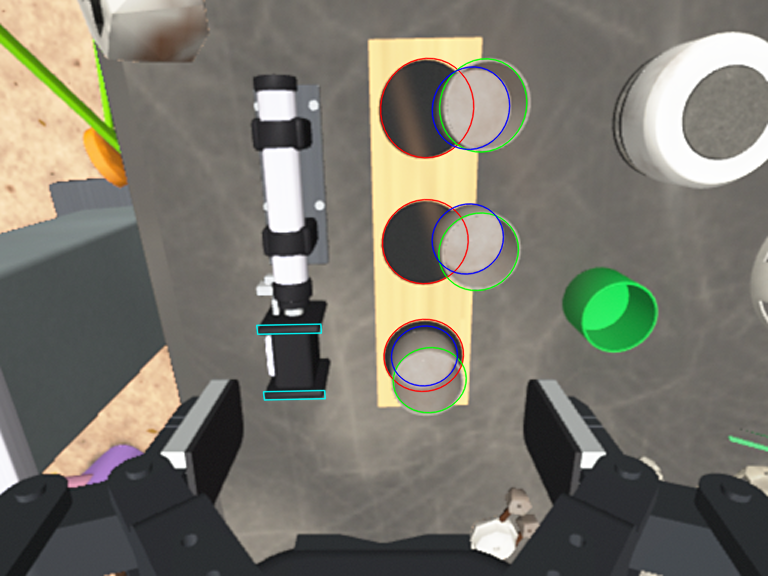

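```bash
python3 - <<'E'
from h import *
g=dict(np.load("pics/d.npz"))
Q=lambda u,v,z:ray(g,(u-.25)/1.5,(v-.25)/1.5,z).round(4)
print("green left rim",Q(563,305,.045),"green base left",Q(566,300,0),"top rim top", Q(598,268,.045),"cap top left",Q(628,105,.063),"cap base left",Q(612,95,0),"cap lower",Q(690,188,.063),"right",Q(800,110,.063))
togo([.599,.139,.2],-.0654); togo([.599,.139,.09])
E
```

```text
green left rim [0.6627 0.09   0.045 ] green base left [0.6823 0.0765 0.    ] top rim top [0.6884 0.118  0.045 ] cap top left [0.6933 0.2339 0.063 ] cap base left [0.7114 0.2424 0.    ] cap lower [0.7406 0.1764 0.063 ] right [0.8077 0.2219 0.063 ]
pos [0.5218 0.1539 0.3315] toolx [ 0.079  0.997 -0.004] tooly [ 0.997 -0.079  0.017] z [ 0.017 -0.005 -1.   ] W 1.001 F [-0.1  0.3  0.2] t 3.25
togo mm tool [ -8.2  75.8 132.9]
turn deg (tool y->+1 jaw dir) -0.8
turn deg (tool y->-1 jaw dir) 179.2
pos [0.5218 0.1539 0.3315] toolx [ 0.079  0.997 -0.004] tooly [ 0.997 -0.079  0.017] z [ 0.017 -0.005 -1.   ] W 1.001 F [-0.1  0.3  0.2] t 3.25
togo mm tool [ -7.8  73.9 242.9]
```

Emit:
drive_tool --pt "-4 37 5 0 0" --pt "-4 37 10 0 0" --pt "0 0 30 0 0" --pt "0 0 35 0 0" --pt "0 0 35 0 0" --pt "0 0 15 0 0" --pt "0 0 0 0 0"

```text
time_s: 3.83
ee_pos: [0.5945, 0.1374, 0.2025]
orientation: [2.302, 2.111, 0.019]
wrist_force: [-0.6, 0.3, 0.8]
grip_width: 0.999
```

```bash
python3 - <<'E'
from h import *
togo([.598,.1385,.09],-.0654)
g=manip.get_image("wrist")
y=-.0654
overlay(g,"e.png",(.4548,.1205,y),[(.555,.033),(.597,.138),(.602,.241)])
E
```

```text
pos [0.5945 0.1374 0.2025] toolx [ 0.087  0.996 -0.003] tooly [ 0.996 -0.086  0.021] z [ 0.021 -0.005 -1.   ] W 0.999 F [-0.6  0.3  0.8] t 3.8333
togo mm tool [  1.7   1.  112.5]
turn deg (tool y->+1 jaw dir) -1.22
turn deg (tool y->-1 jaw dir) 178.78
pads [array([0.5543, 0.0338]), array([0.5612, 0.1386]), array([0.5681, 0.2434])] grip [0.4517 0.0736]
```

View pics/e.png

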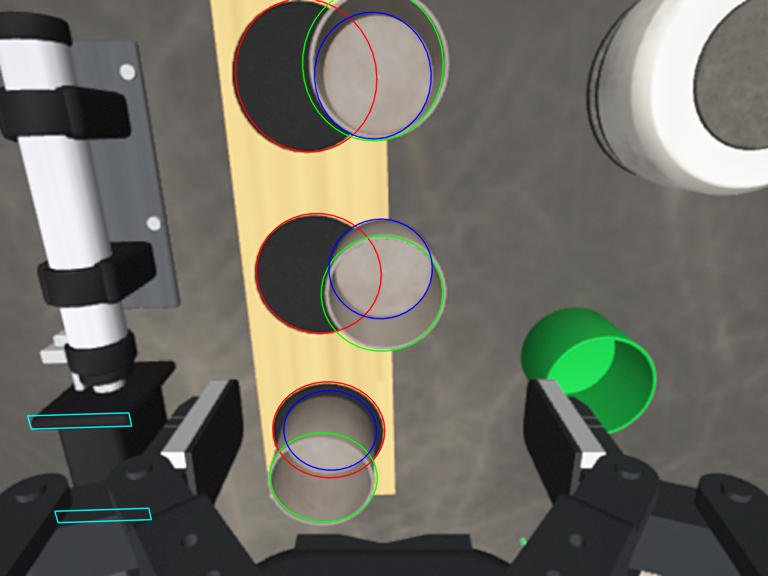

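Emit:
drive_tool --pt "1 1 38 -1.2 0" --pt "1 1 38 0 0" --pt "0 0 30 0 0" --pt "0 0 6 0 0" --pt "0 0 0 0 0.5" --pt "0 0 0 0 0.5" --pt "0 0 0 0 0.5" --pt "0 0 0 0 0.5" --pt "0 0 0 0 0.5" --force 20

```text
time_s: 4.63
ee_pos: [0.6071, 0.1401, 0.1081]
orientation: [2.268, 2.121, 0.057]
wrist_force: [0.2, -0.2, -1.3]
grip_width: 0.685
```

```bash
python3 - <<'E'
from h import *
togo([.5612,.1386,.09],-.0654)
g=manip.get_image("wrist")
overlay(g,"f.png",(.4548,.1205,-.0654),[(.555,.033),(.597,.138),(.602,.241)])
E
```

```text
pos [0.6071 0.1401 0.1081] toolx [0.067 0.998 0.002] tooly [ 0.996 -0.067  0.051] z [ 0.051 -0.001 -0.999] W 0.685 F [ 0.2 -0.2 -1.3] t 4.6333
togo mm tool [ -4.6 -46.6  15.7]
turn deg (tool y->+1 jaw dir) -0.09
turn deg (tool y->-1 jaw dir) 179.91
pads [array([0.5543, 0.0338]), array([0.5612, 0.1386]), array([0.5681, 0.2434])] grip [0.4517 0.0736]
```

View pics/f.png

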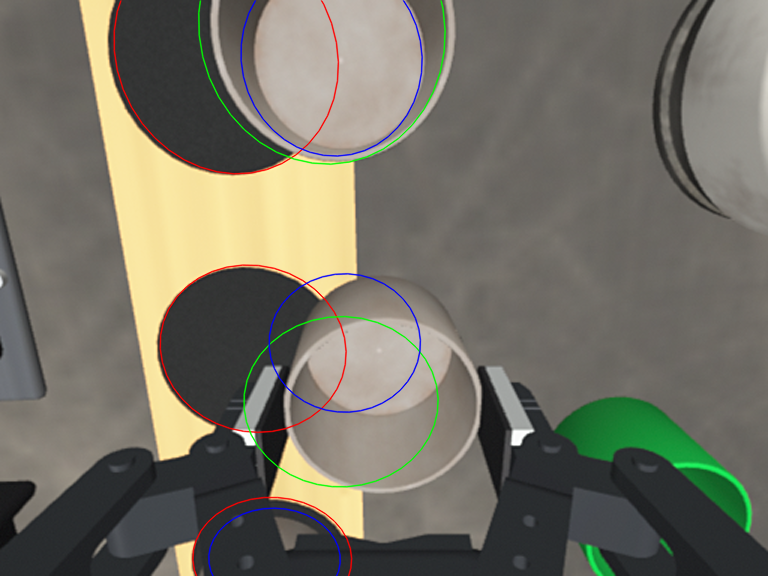

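Emit:
drive_tool --pt "0 0 0 0 0.15" --pt "0 0 0 0 0.15" --pt "0 -0.5 8 0 0.15" --pt "0 -0.5 8 0 0.15" --pt "0 -0.5 4 0 0.15" --pt "0 0 0 0 0.15" --pt "0 0 0 0 0.15" --force 20

```text
time_s: 5.27
ee_pos: [0.6082, 0.1404, 0.0885]
orientation: [2.266, 2.119, 0.063]
wrist_force: [0.1, -0.4, 0.3]
grip_width: 0.854
```

```bash
python3 - <<'E'
from h import *
togo([.5612,.1386,.09],-.0654)
g=manip.get_image("wrist")
overlay(g,"g.png",(.4548,.1205,-.0654),[(.555,.033),(.61,.139),(.603,.242)])
shot("side","g2.png",200,130,110,85,7)
E
```

```text
pos [0.6082 0.1404 0.0885] toolx [0.067 0.998 0.003] tooly [ 0.996 -0.067  0.056] z [ 0.056 -0.001 -0.998] W 0.854 F [ 0.1 -0.4  0.3] t 5.2667
togo mm tool [ -4.9 -46.6  -4.1]
turn deg (tool y->+1 jaw dir) -0.1
turn deg (tool y->-1 jaw dir) 179.9
pads [array([0.5543, 0.0338]), array([0.5612, 0.1386]), array([0.5681, 0.2434])] grip [0.4517 0.0736]
```

View pics/g.png

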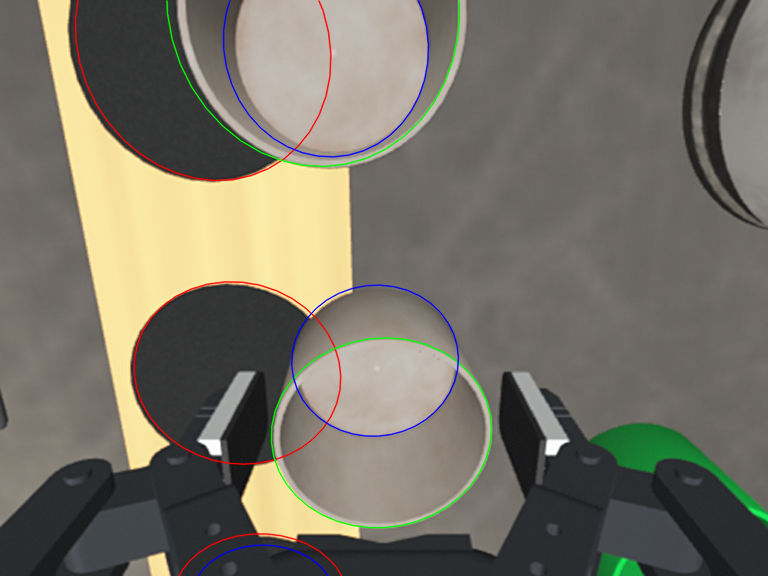

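View pics/g2.png

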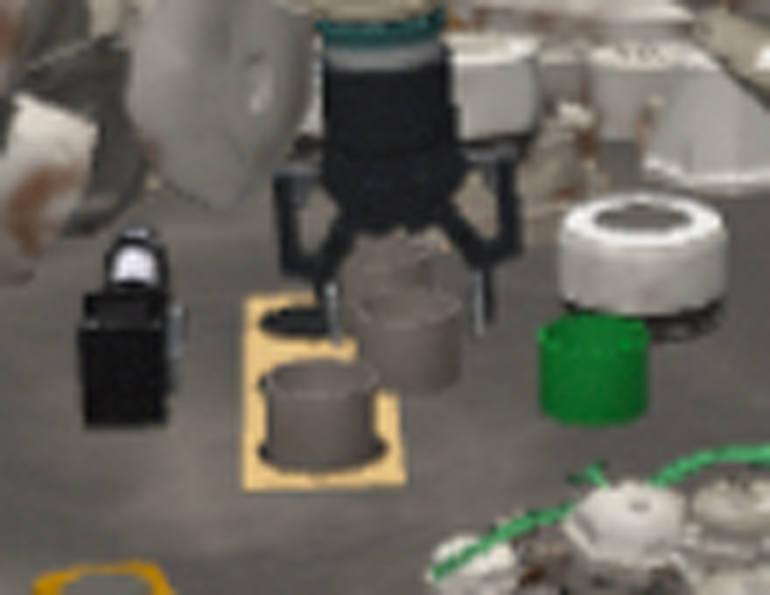

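Emit:
drive_tool --pt "0 -0.5 6 0 0.15" --pt "0 0 0 0 0.5" --pt "0 0 0 0 0.5" --pt "0 0 0 0 0.5" --pt "0 0 0 0 0.5" --pt "0 0 0 0 0.5" --force 20

```text
time_s: 5.87
ee_pos: [0.6085, 0.1405, 0.0831]
orientation: [2.265, 2.118, 0.065]
wrist_force: [-0.6, -0.8, 0.1]
grip_width: 0.7
```

Emit:
drive_tool --pt "-0.7 -8 -0.5 0 0.5" --pt "-0.7 -8 -0.5 0 0.5" --pt "-0.7 -8 -0.5 0 0.5" --pt "-0.7 -8 -0.5 0 0.5" --pt "0 0 0 0 0.5" --force 20

```text
time_s: 6.28
ee_pos: [0.5732, 0.1397, 0.0832]
orientation: [2.265, 2.118, 0.066]
wrist_force: [-0.9, -0.7, -0.8]
grip_width: 0.701
```

```bash
python3 - <<'E'
from h import *
togo([.5612,.1386,.09],-.0654)
g=manip.get_image("wrist")
overlay(g,"i.png",(.4548,.1205,-.0654),[(.555,.033),(.5612,.1386),(.603,.242)])
E
```

```text
pos [0.5732 0.1397 0.0832] toolx [0.067 0.998 0.004] tooly [ 0.996 -0.067  0.058] z [ 0.058 -0.    -0.998] W 0.701 F [-0.9 -0.7 -0.8] t 6.2833
togo mm tool [ -1.9 -11.5  -7.5]
turn deg (tool y->+1 jaw dir) -0.1
turn deg (tool y->-1 jaw dir) 179.9
pads [array([0.5543, 0.0338]), array([0.5612, 0.1386]), array([0.5681, 0.2434])] grip [0.4517 0.0736]
```

View pics/i.png

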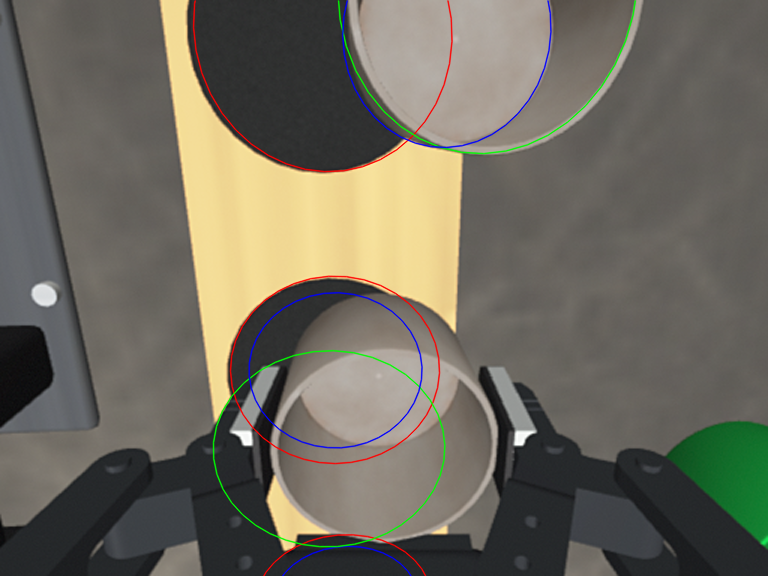

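Emit:
drive_tool --pt "-0.5 -7 -0.4 0 0.5" --pt "-0.5 -7 -0.4 0 0.5" --pt "0 -0.5 0 0 0.5" --pt "0 0 0 0 0.1" --pt "0 0 0 0 0.1" --pt "0 0 0 0 0.1" --pt "0 0 0 0 0.1" --force 20

```text
time_s: 6.92
ee_pos: [0.5578, 0.1398, 0.0835]
orientation: [2.264, 2.117, 0.068]
wrist_force: [1.1, -0.2, -0.4]
grip_width: 0.901
```

```bash
python3 - <<'E'
from h import *
togo([.604,.242,.2],-.0654)
g=manip.get_image("wrist")
overlay(g,"j.png",(.4548,.1205,-.0654),[(.555,.033),(.5612,.1386),(.603,.242)])
E
```

```text
pos [0.5578 0.1398 0.0835] toolx [0.067 0.998 0.004] tooly [ 0.996 -0.067  0.06 ] z [ 0.06  -0.    -0.998] W 0.901 F [ 1.1 -0.2 -0.4] t 6.9167
togo mm tool [ 105.5   46.1 -113.6]
turn deg (tool y->+1 jaw dir) -0.09
turn deg (tool y->-1 jaw dir) 179.91
pads [array([0.5543, 0.0338]), array([0.5612, 0.1386]), array([0.5681, 0.2434])] grip [0.4517 0.0736]
```

View pics/j.png

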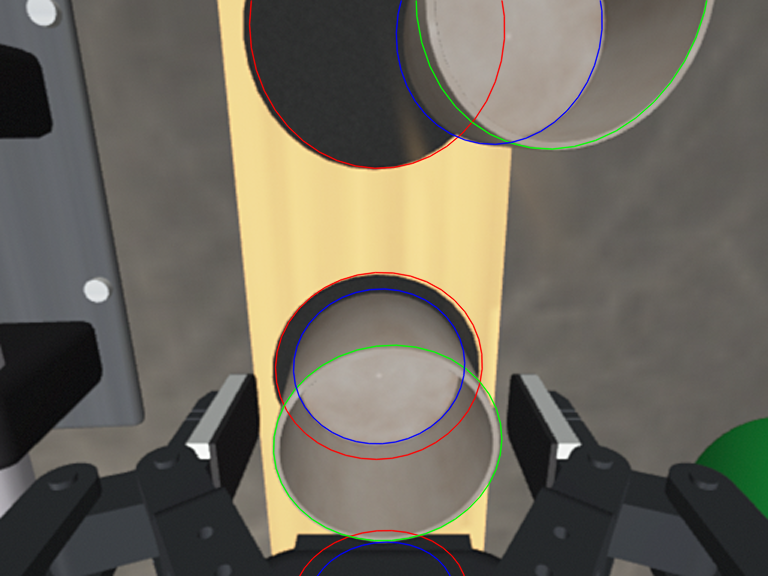

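Emit:
drive_tool --pt "0 0.7 -12 0 0" --pt "0 2 -30 0 0" --pt "0 2 -30 0 0" --pt "35 15 -5 0 0" --pt "35 15 -5 0 0" --pt "35 15 -5 0 0" --pt "0 0 0 0 0" --pt "0 0 0 0 0"

```text
time_s: 7.63
ee_pos: [0.6125, 0.244, 0.1771]
orientation: [2.269, 2.113, 0.069]
wrist_force: [-1.2, -0.1, -0.1]
grip_width: 0.996
```

```bash
python3 - <<'E'
from h import *
togo([.603,.242,.085],-.0654)
g=manip.get_image("wrist")
overlay(g,"k.png",(.4548,.1205,-.0654),[(.555,.033),(.5612,.1386),(.604,.242)])
E
```

```text
pos [0.6125 0.244  0.1771] toolx [0.071 0.997 0.005] tooly [ 0.996 -0.071  0.059] z [ 0.06   0.001 -0.998] W 0.996 F [-1.2 -0.1 -0.1] t 7.6333
togo mm tool [ -3.2 -14.7  91.4]
turn deg (tool y->+1 jaw dir) -0.32
turn deg (tool y->-1 jaw dir) 179.68
pads [array([0.5543, 0.0338]), array([0.5612, 0.1386]), array([0.5681, 0.2434])] grip [0.4517 0.0736]
```

View pics/k.png

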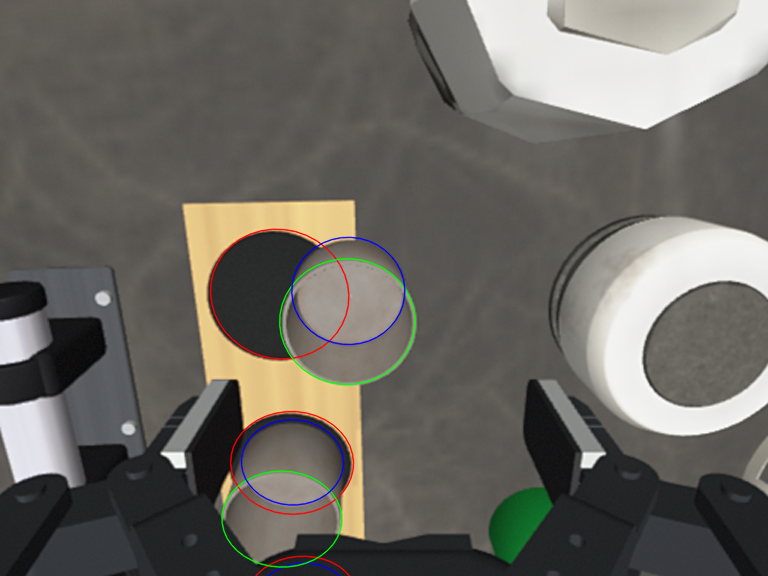

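Emit:
drive_tool --pt "-2 -9 0 -0.3 0" --pt "-1 -7 10 0 0" --pt "0 -0.5 15 0 0" --pt "0 -0.5 15 0 0" --pt "0 -0.5 15 0 0" --pt "0 -0.5 12 0 0" --pt "0 0 10 0 0" --pt "0 0 0 0 0"

```text
time_s: 8.35
ee_pos: [0.5886, 0.2336, 0.0944]
orientation: [2.272, 2.116, 0.054]
wrist_force: [0.5, -0.4, -0.3]
grip_width: 1.002
```

```bash
python3 - <<'E'
from h import *
togo([.600,.242,.083],-.0654)
g=manip.get_image("wrist")
overlay(g,"l.png",(.4548,.1205,-.0654),[(.555,.033),(.5612,.1386),(.604,.242)])
E
```

```text
pos [0.5886 0.2336 0.0944] toolx [0.071 0.997 0.001] tooly [ 0.996 -0.071  0.05 ] z [ 0.05  -0.003 -0.999] W 1.002 F [ 0.5 -0.4 -0.3] t 8.35
togo mm tool [ 9.2 10.2 11.9]
turn deg (tool y->+1 jaw dir) -0.32
turn deg (tool y->-1 jaw dir) 179.68
pads [array([0.5543, 0.0338]), array([0.5612, 0.1386]), array([0.5681, 0.2434])] grip [0.4517 0.0736]
```

View pics/l.png

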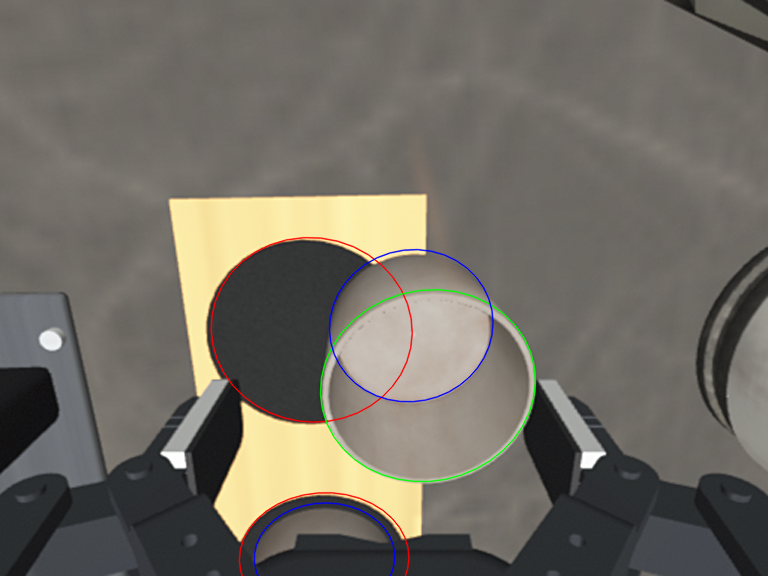

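Emit:
drive_tool --pt "5 5 0 0 0" --pt "4 5 0 0 0" --pt "0 0 6 0 0" --pt "0 0 6 0 0" --pt "0 0 0 0 0"

```text
time_s: 8.82
ee_pos: [0.6029, 0.2425, 0.0861]
orientation: [2.271, 2.113, 0.063]
wrist_force: [0.8, 0.3, -0.1]
grip_width: 1.0
```

```bash
python3 - <<'E'
from h import *
togo([.601,.242,.083],-.0654)
E
```

```text
pos [0.6029 0.2425 0.0861] toolx [0.072 0.997 0.003] tooly [ 0.996 -0.072  0.056] z [ 0.057 -0.001 -0.998] W 1.0 F [ 0.8  0.3 -0.1] t 8.8167
togo mm tool [-0.7 -2.   3. ]
turn deg (tool y->+1 jaw dir) -0.37
turn deg (tool y->-1 jaw dir) 179.63
```

Emit:
drive_tool --pt "0 0 2 0 0.5" --pt "0 0 0 0 0.5" --pt "0 0 0 0 0.5" --pt "0 0 0 0 0.5" --pt "0 0 0 0 0.5" --pt "-0.4 -8 -0.5 0 0.5" --pt "-0.4 -8 -0.5 0 0.5" --pt "-0.4 -8 -0.5 0 0.5" --pt "-0.4 -8 -0.5 0 0.5" --pt "0 0 0 0 0.5" --force 20

```text
time_s: 9.65
ee_pos: [0.5675, 0.2433, 0.0843]
orientation: [2.27, 2.113, 0.064]
wrist_force: [-0.2, 0.1, -1.5]
grip_width: 0.698
```

```bash
python3 - <<'E'
from h import *
togo([.5651,.2434,.086],-.0654)
g=manip.get_image("wrist")
overlay(g,"m.png",(.4548,.1205,-.0654),[(.555,.033),(.5612,.1386),(.5681,.2434)])
E
```

```text
pos [0.5675 0.2433 0.0843] toolx [0.072 0.997 0.003] tooly [ 0.996 -0.072  0.057] z [ 0.057 -0.001 -0.998] W 0.698 F [-0.2  0.1 -1.5] t 9.65
togo mm tool [-0.1 -2.3 -1.9]
turn deg (tool y->+1 jaw dir) -0.36
turn deg (tool y->-1 jaw dir) 179.64
pads [array([0.5543, 0.0338]), array([0.5612, 0.1386]), array([0.5681, 0.2434])] grip [0.4517 0.0736]
```

View pics/m.png

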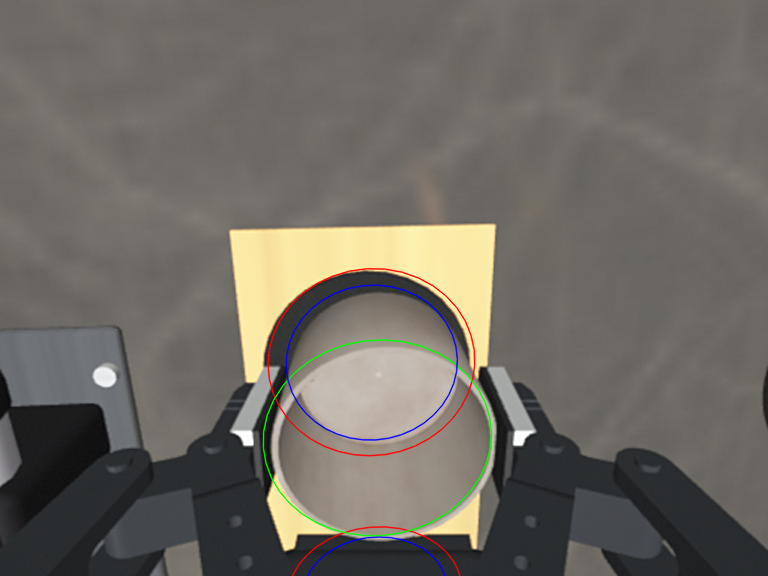

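Emit:
drive_tool --pt "0 -2 0 0 0.5" --pt "0 0 0 0 0.5" --pt "0 0 0 0 0.1" --pt "0 0 0 0 0.1" --pt "0 0 0 0 0.1" --pt "0 0 0 0 0" --pt "0 0.6 -12 0 0" --pt "0 1.5 -25 0 0" --pt "0 2 -30 0 0" --pt "0 2 -30 0 0" --pt "0 2 -30 0 0" --pt "0 0 0 0 0" --pt "0 0 0 0 0"

```text
time_s: 10.78
ee_pos: [0.5674, 0.2426, 0.2151]
orientation: [2.272, 2.113, 0.058]
wrist_force: [-0.7, 0.4, -0.1]
grip_width: 0.997
```

```bash
python3 - <<'E'
from h import *
togo([.45,.074,.22],-.0654)
g=manip.get_image("wrist")
overlay(g,"n.png",(.4548,.1205,-.0654),[(.555,.033),(.5612,.1386),(.5681,.2434)])
E
```

```text
pos [0.5674 0.2426 0.2151] toolx [0.072 0.997 0.002] tooly [ 0.996 -0.072  0.053] z [ 0.053 -0.002 -0.999] W 0.997 F [-0.7  0.4 -0.1] t 10.7833
togo mm tool [-176.6 -104.4  -10.8]
turn deg (tool y->+1 jaw dir) -0.4
turn deg (tool y->-1 jaw dir) 179.6
pads [array([0.5543, 0.0338]), array([0.5612, 0.1386]), array([0.5681, 0.2434])] grip [0.4517 0.0736]
```

View pics/n.png

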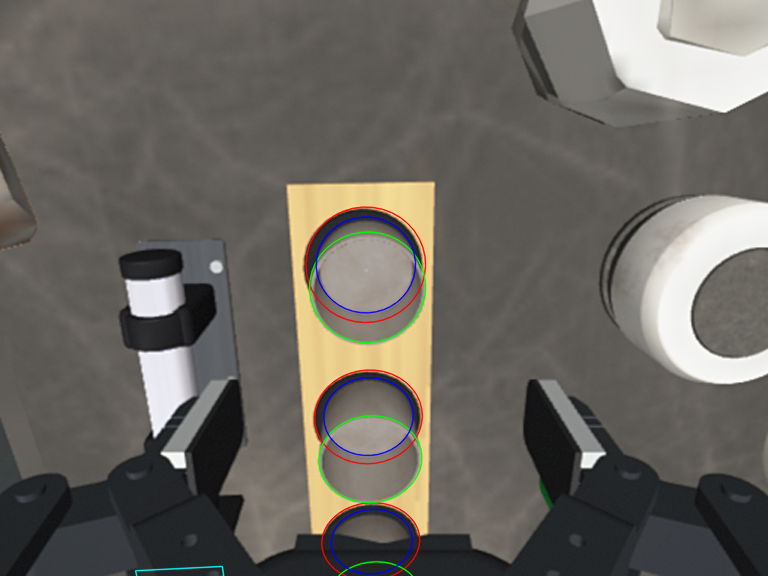

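Both nudged tins at crop (367,285) and (370,458) now sit centred inside their pads. Next I go over the grip, staying a bit left of it so the camera can see it.

Emit:
drive_tool --pt "-35 -21 -2 0 0" --pt "-35 -21 -2 0 0" --pt "-35 -21 -2 0 0" --pt "-35 -21 -2 0 0" --pt "-20 -20 -2 0 0" --pt "-5 0 0 0 0" --pt "0 0 0 0 0"

```text
time_s: 11.42
ee_pos: [0.445, 0.0816, 0.2099]
orientation: [2.273, 2.122, 0.049]
wrist_force: [-0.5, 0.5, 0.1]
grip_width: 0.998
```

```bash
python3 - <<'E'
from h import *
togo([.45,.074,.22],-.0654)
g=manip.get_image("wrist")
np.savez("pics/o.npz",**g)
overlay(g,"o.png",(.4548,.1205,-.0654),[(.555,.033),(.5612,.1386),(.5681,.2434)])
shot("side","o2.png",200,130,110,85,7)
E
```

```text
pos [0.445  0.0816 0.2099] toolx [0.069 0.998 0.001] tooly [ 0.997 -0.069  0.044] z [ 0.044 -0.002 -0.999] W 0.998 F [-0.5  0.5  0.1] t 11.4167
togo mm tool [-7.2  5.9 -9.9]
turn deg (tool y->+1 jaw dir) -0.19
turn deg (tool y->-1 jaw dir) 179.81
pads [array([0.5543, 0.0338]), array([0.5612, 0.1386]), array([0.5681, 0.2434])] grip [0.4517 0.0736]
```

View pics/o.png

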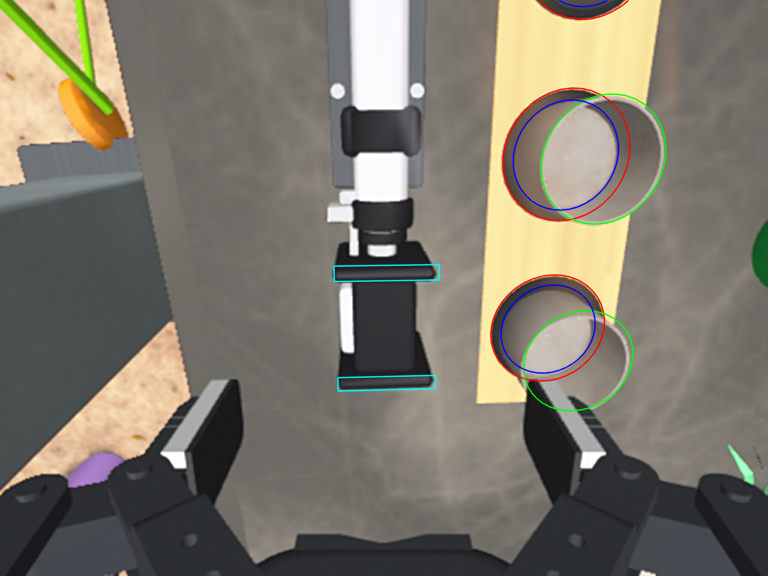

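View pics/o2.png

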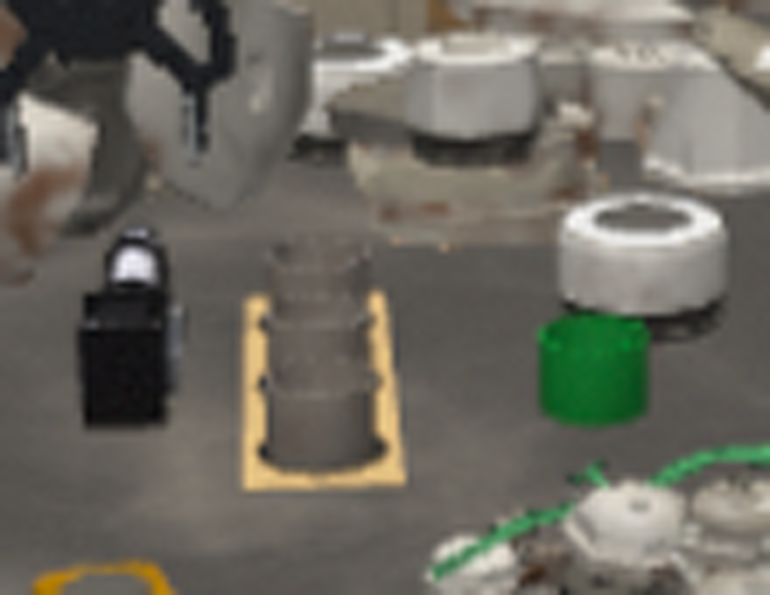

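Emit:
drive_tool --pt "-4 2.5 0 -0.2 0" --pt "-4 2 10 0 0" --pt "0 -0.6 15 0 0" --pt "0 -0.6 15 0 0" --pt "0 -0.4 10 0 0" --pt "0 0 0 0 0" --pt "0 0 0 0 0"

```text
time_s: 12.1
ee_pos: [0.4616, 0.0789, 0.1579]
orientation: [2.255, 2.135, 0.061]
wrist_force: [0.2, -0.3, -0.6]
grip_width: 1.002
```

```bash
python3 - <<'E'
from h import *
togo([.449,.0736,.095],-.0654)
g=manip.get_image("wrist")
overlay(g,"p.png",(.4548,.1205,-.0654),[(.555,.033),(.5612,.1386),(.5681,.2434)])
E
```

```text
pos [0.4616 0.0789 0.1579] toolx [0.055 0.998 0.004] tooly [ 0.997 -0.055  0.053] z [ 0.053  0.001 -0.999] W 1.002 F [ 0.2 -0.3 -0.6] t 12.1
togo mm tool [ -6.3 -15.6  62.1]
turn deg (tool y->+1 jaw dir) 0.62
turn deg (tool y->-1 jaw dir) -179.38
pads [array([0.5543, 0.0338]), array([0.5612, 0.1386]), array([0.5681, 0.2434])] grip [0.4517 0.0736]
```

View pics/p.png

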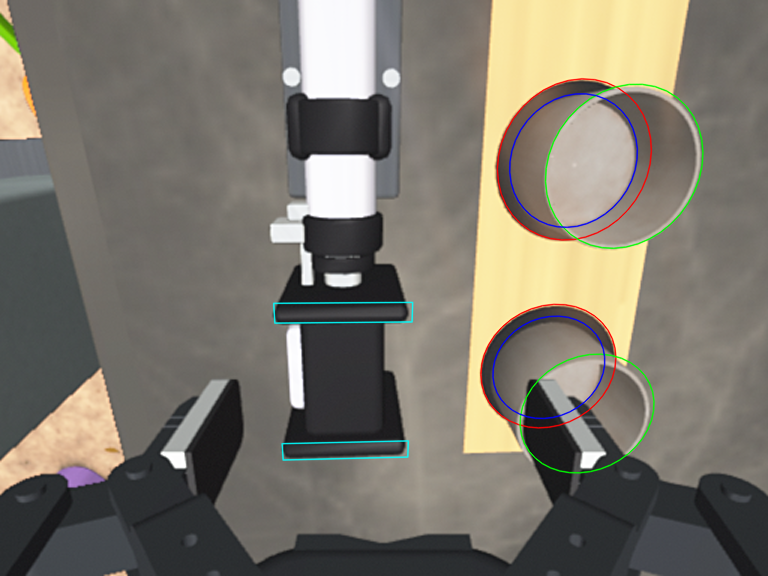

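Emit:
drive_tool --pt "-3 -8 0 0.3 0" --pt "-3 -6 0 0.3 0" --pt "0 0 0 0 0" --pt "0 -0.4 8 0 0" --pt "0 -0.4 8 0 0" --pt "0 0 0 0 0" --pt "0 0 0 0 0"

```text
time_s: 12.73
ee_pos: [0.4478, 0.0739, 0.1422]
orientation: [2.263, 2.121, 0.068]
wrist_force: [1.0, -0.0, -0.7]
grip_width: 0.998
```

```bash
python3 - <<'E'
from h import *
togo([.449,.0736,.095],-.0654)
E
```

```text
pos [0.4478 0.0739 0.1422] toolx [0.065 0.998 0.005] tooly [ 0.996 -0.065  0.059] z [ 0.059  0.001 -0.998] W 0.998 F [ 1.  -0.  -0.7] t 12.7333
togo mm tool [-0.5 -1.5 47.2]
turn deg (tool y->+1 jaw dir) 0.03
turn deg (tool y->-1 jaw dir) -179.97
```

Emit:
drive_tool --pt "0 -0.5 9 0 0" --pt "0 -0.5 9 0 0" --pt "0 -0.5 9 0 0" --pt "0 -0.5 9 0 0" --pt "0 -0.5 9 0 0" --pt "0 0 0 0 0" --pt "0 0 0 0 0"

```text
time_s: 13.32
ee_pos: [0.4498, 0.0741, 0.0956]
orientation: [2.262, 2.119, 0.071]
wrist_force: [0.4, -0.4, 0.8]
grip_width: 1.001
```

```bash
python3 - <<'E'
from h import *
togo([.448,.0736,.095],-.0654)
g=manip.get_image("wrist")
overlay(g,"q.png",(.4548,.1205,-.0654),[(.555,.033),(.5612,.1386),(.5681,.2434)])
shot("side","q2.png",180,100,110,85,7)
E
```

```text
pos [0.4498 0.0741 0.0956] toolx [0.065 0.998 0.006] tooly [ 0.996 -0.065  0.061] z [ 0.062  0.002 -0.998] W 1.001 F [ 0.4 -0.4  0.8] t 13.3167
togo mm tool [-0.6 -1.8  0.5]
turn deg (tool y->+1 jaw dir) 0.02
turn deg (tool y->-1 jaw dir) -179.98
pads [array([0.5543, 0.0338]), array([0.5612, 0.1386]), array([0.5681, 0.2434])] grip [0.4517 0.0736]
```

View pics/q.png

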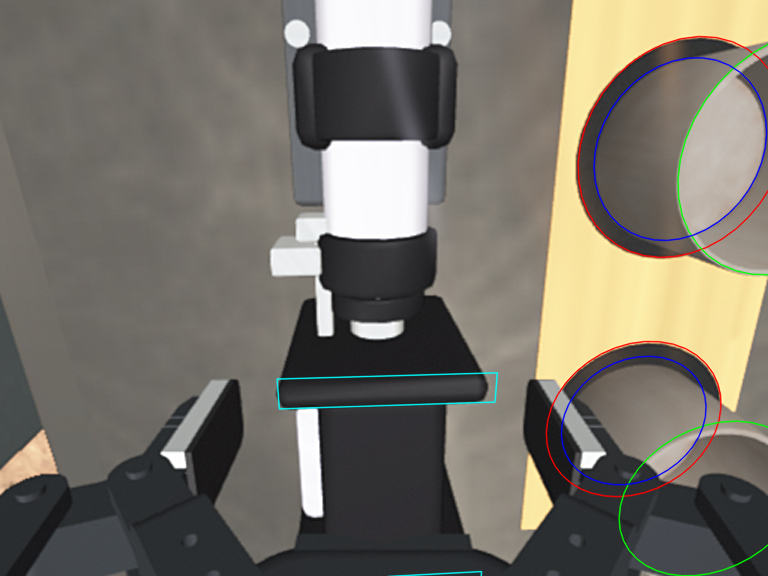

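View pics/q2.png

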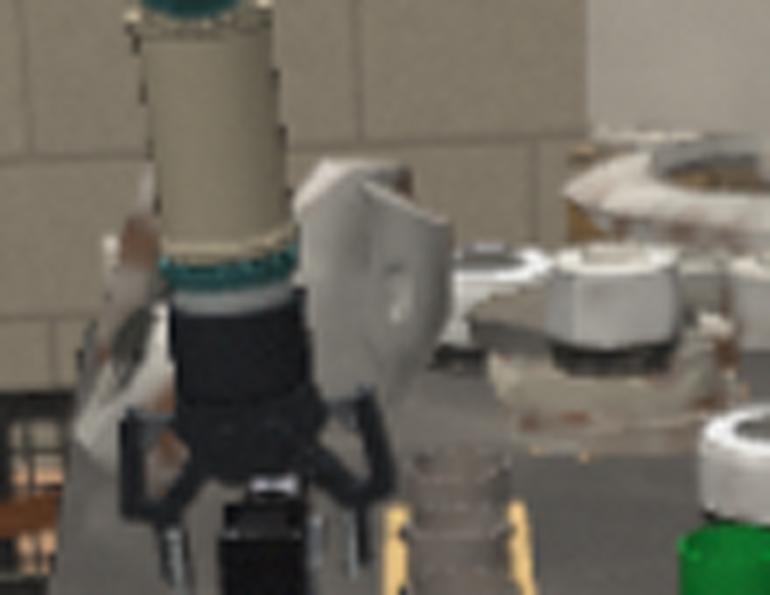

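Emit:
drive_tool --pt "0 0 0 0 0.9" --pt "0 0 0 0 0.9" --pt "0 0 0 0 0.9" --pt "0 0 0 0 0.9" --pt "0 0 0 0 0.9" --pt "0 0 0 0 0.9" --pt "0 0 0 0 0.9" --pt "0 0 0 0 0.9" --force 60

```text
time_s: 14.08
ee_pos: [0.4484, 0.0742, 0.0978]
orientation: [2.264, 2.121, 0.068]
wrist_force: [2.3, -0.3, 1.7]
grip_width: 0.351
```

```bash
python3 - <<'E'
from h import *
s=manip.sense();togo(s["ee_pos"]+np.array([-.0654,-.998,0])*.13,-.0654)
g=manip.get_image("wrist")
overlay(g,"r.png",(.4548,.1205,-.0654),[(.555,.033),(.5612,.1386),(.5681,.2434)])
E
```

```text
pos [0.4484 0.0742 0.0978] toolx [0.065 0.998 0.006] tooly [ 0.996 -0.065  0.058] z [ 0.058  0.002 -0.998] W 0.351 F [ 2.3 -0.3  1.7] t 14.0833
togo mm tool [-130.    -0.    -0.7]
turn deg (tool y->+1 jaw dir) 0.02
turn deg (tool y->-1 jaw dir) -179.98
pads [array([0.5543, 0.0338]), array([0.5612, 0.1386]), array([0.5681, 0.2434])] grip [0.4517 0.0736]
```

View pics/r.png

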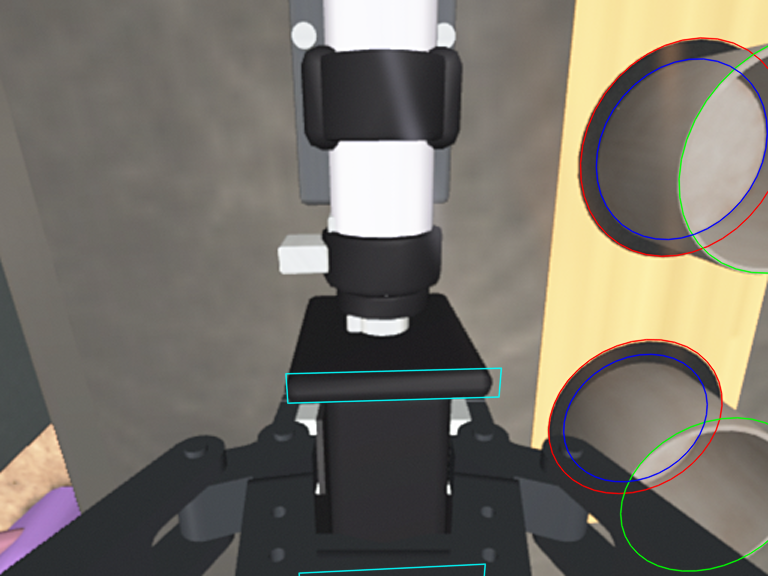

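```bash
python3 - <<'E'
from h import *
g=manip.get_image("side")
for u,v in((204,217),(226,217),(215,211),(213,240)): print(ray(g,u,v,.03).round(3))
E
```

```text
[ 0.404 -0.218  0.03 ]
[ 0.473 -0.228  0.03 ]
[ 0.439 -0.175  0.03 ]
[ 0.431 -0.382  0.03 ]
```

Emit:
drive_tool --pt "-5 0 0 0 0.9" --pt "-9 0 0 0 0.9" --pt "-9 0 0 0 0.9" --pt "-9 0 0 0 0.9" --pt "-9 0 0 0 0.9" --force 60

```text
time_s: 14.6
ee_pos: [0.446, 0.035, 0.0977]
orientation: [2.266, 2.125, 0.074]
wrist_force: [3.5, 4.1, 1.8]
grip_width: 0.354
```

```bash
python3 - <<'E'
from h import *
togo(np.array([.4484,.0742,.0978])+np.array([-.0654,-.998,0])*.13,-.0654)
shot("side","s2.png",180,110,110,100,7)
shot("wrist","s3.png")
E
```

```text
pos [0.446  0.035  0.0977] toolx [0.064 0.998 0.012] tooly [ 0.996 -0.064  0.058] z [ 0.058  0.008 -0.998] W 0.354 F [3.5 4.1 1.8] t 14.6
togo mm tool [-90.7  -0.2  -1.1]
turn deg (tool y->+1 jaw dir) 0.09
turn deg (tool y->-1 jaw dir) -179.91
```

View pics/s2.png

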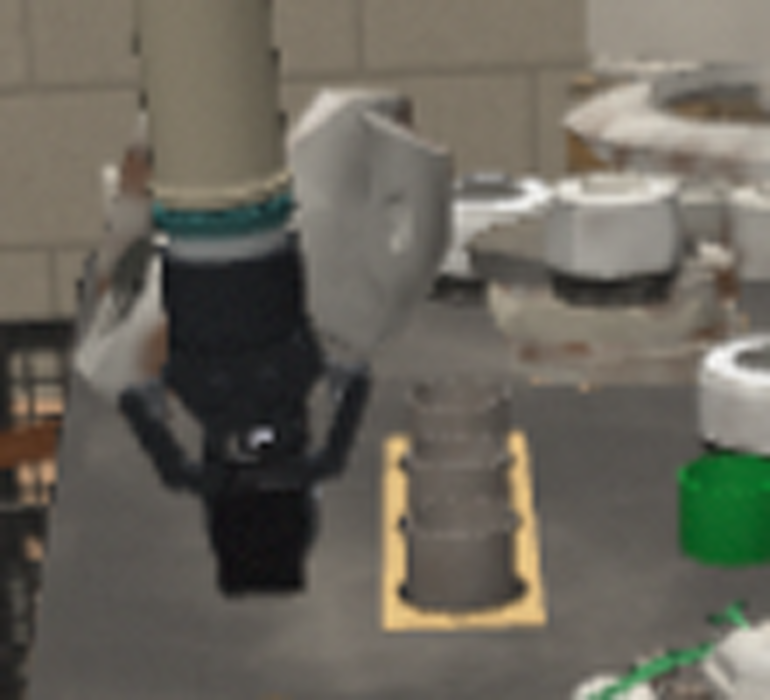

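View pics/s3.png

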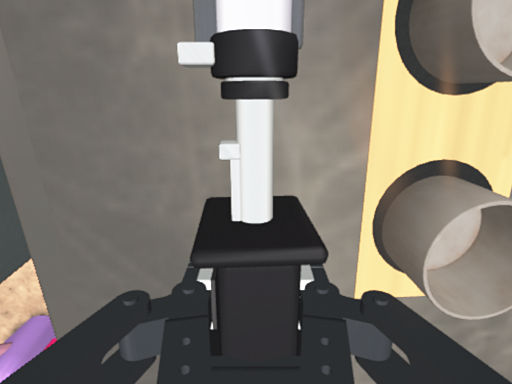

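Emit:
drive_tool --pt "-9 0 0 0 0.9" --pt "-9 0 0 0 0.9" --pt "-9 0 0 0 0.9" --pt "-9 0 0 0 0.9" --pt "-9 0 0 0 0.9" --pt "-9 0 0 0 0.9" --pt "-9 0 0 0 0.9" --force 60

```text
time_s: 15.28
ee_pos: [0.4423, -0.0248, 0.0976]
orientation: [2.269, 2.129, 0.085]
wrist_force: [4.3, 7.3, 2.3]
grip_width: 0.355
```

```bash
python3 - <<'E'
from h import *
togo(np.array([.4484,.0742,.0978])+np.array([-.0654,-.998,0])*.13,-.0654)
E
```

```text
pos [ 0.4423 -0.0248  0.0976] toolx [0.063 0.998 0.02 ] tooly [ 0.996 -0.064  0.058] z [ 0.059  0.016 -0.998] W 0.355 F [4.3 7.3 2.3] t 15.2833
togo mm tool [-30.8  -0.4  -0.8]
turn deg (tool y->+1 jaw dir) 0.14
turn deg (tool y->-1 jaw dir) -179.86
```

Emit:
drive_tool --pt "-9 0 -0.2 0 0.9" --pt "-9 0 -0.2 0 0.9" --pt "-9 0 -0.2 0 0.9" --pt "-7 0 -0.2 0 0.9" --pt "-5 0 0 0 0.9" --pt "-4 0 0 0 0.9" --force 60

```text
time_s: 15.78
ee_pos: [0.44, -0.0586, 0.0973]
orientation: [2.283, 2.134, 0.108]
wrist_force: [9.7, 23.5, 4.3]
grip_width: 0.359
```

```bash
python3 - <<'E'
from h import *
togo(np.array([.4484,.0742,.0978])+np.array([-.0654,-.998,0])*.13,-.0654)
shot("wrist","t3.png")
E
```

```text
pos [ 0.44   -0.0586  0.0973] toolx [0.066 0.997 0.041] tooly [ 0.996 -0.069  0.058] z [ 0.06   0.037 -0.998] W 0.359 F [ 9.7 23.5  4.3] t 15.7833
togo mm tool [ 3.1 -0.3 -0.4]
turn deg (tool y->+1 jaw dir) -0.06
turn deg (tool y->-1 jaw dir) 179.94
```

View pics/t3.png

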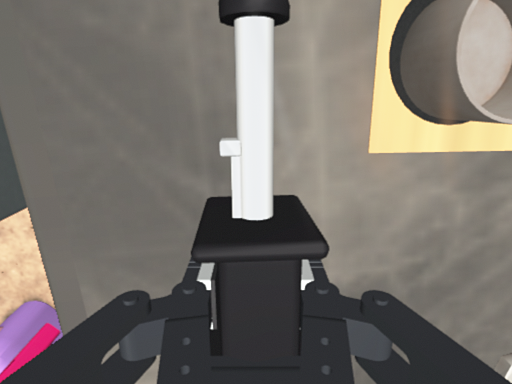

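Emit:
drive_tool --pt "-3 0 0 0 0.9" --pt "-3 0 0 0 0.9" --force 60

```text
time_s: 16.0
ee_pos: [0.4401, -0.0588, 0.0974]
orientation: [2.289, 2.138, 0.12]
wrist_force: [6.5, 16.5, 2.4]
grip_width: 0.354
```

```bash
python3 - <<'E'
from h import *
for i in range(3):
    shot("side","u2.png",180,110,110,100,7); s=manip.sense(); print(s["time_s"],s["ee_pos"].round(4),s["wrist_force"].round(1),s["grip_width"])
shot("scene","u1.png",150,145,120,90,6)
E
```

```text
16.05 [ 0.4401 -0.0589  0.0974] [ 7.7 17.3  2.3] 0.35548222408438596
16.1 [ 0.4401 -0.0589  0.0974] [ 7.9 17.2  1.9] 0.3534763597949668
16.15 [ 0.4401 -0.0588  0.0974] [ 7.9 16.4  2. ] 0.355511535629437
```

View pics/u2.png

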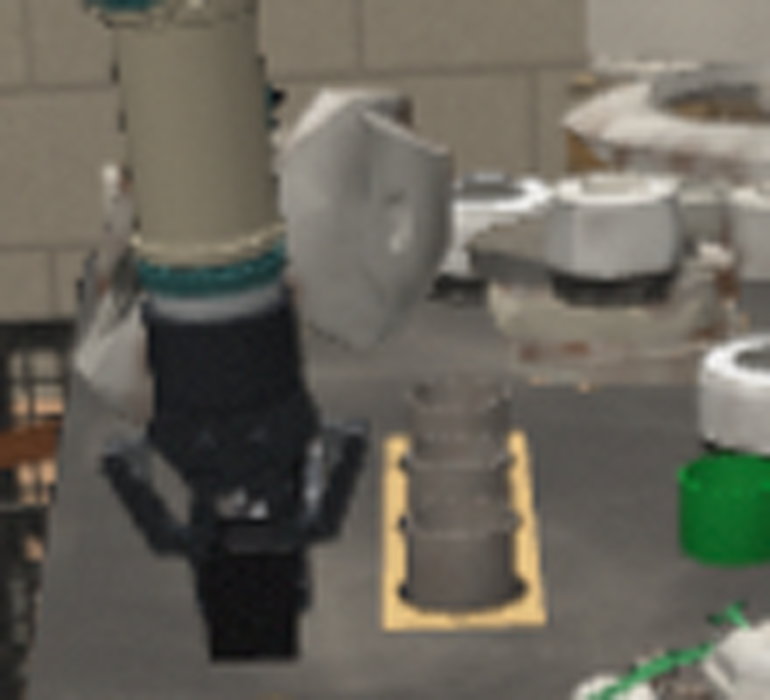

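View pics/u1.png

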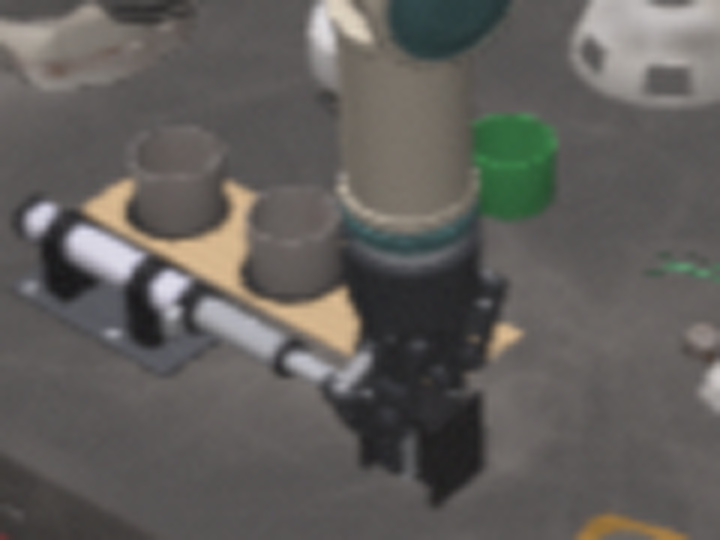

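```bash
python3 - <<'E'
from cell import manip
print(manip.close_job()); s=manip.sense(); print(s["time_s"],s["ee_pos"],s["wrist_force"],s["grip_width"])
E
```

```text
the job is handed in; nothing more can be done
None
the job is handed in; nothing more can be done
```

I nudged the two strayed tins onto the middle and left pads. The third tin already stood on its pad. I then squeezed the grip's button, pulled the rail past its first stop to the second, and handed the job in at about 16.2 s while still gripping. The hand-in gives no verdict.

**Tins:** projected outlines put all three tins upright and centred on their pads to within about 2 mm. That was checked from the wrist camera before the pull. The last side view still shows the row even.

**Button:** the jaws closed to 0.35 of full opening, about 30 mm, which is the fully squeezed width. The picture showed the hook moved while the rail was still home.

**Rail:** the tool travelled about 133 mm. The pull held steady at 16–17 N, well above the 8.4 N spring, so the rail is against its second stop. The last scene view shows both sections drawn out.

**What went differently:** the first grasp on the middle tin was too high and dragged it about 13 mm further back, so I regripped it lower. The tool also tilted by a few degrees during the moves, and I allowed for that. I did not touch the other things on the table and saw no sign of them moving, but I took no separate measurement of their positions.

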